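Send the stuck tray of nail tips home into its curing lamp

ROBOT

A 6-joint arm with a two-finger parallel gripper is mounted at the origin on the work surface. World frame = base frame: x ahead of the robot, y to its left, z up, the work surface at z = 0. Lengths are in m, angles in rad, forces in N, time in s.
With the tool pointing down it reaches from about 0.3 to 0.875 m from the base axis. Payload 6.4 kg.
Tool frame: the origin (TCP) lies on the centre line of the jaws, within the pads' length; the fingertips stand 22 mm ahead of it and the grasp point (between the pads) lies 3 mm ahead of it; y points along the fingers, z is the direction in which the jaws open and shut, and the axes are right-handed (so a half turn about y gives the same grasp; the last joint's range is limited). The gripper opens to 88 mm and grips with 3 to 60 N. Pads are 18 mm wide; open, the fingers measure 123 mm over their backs; the gripper's body (75 mm by 187 mm) begins 45 mm behind the grasp point.
Start: joints at [1.068, 0.181, 1.607, -0, 1.354, -0.206], TCP at [0.168, 0.55, 0.234] pointing down, gripper open.
Joint ranges: [-2.99, 2.99], [-0.89, 2.07], [0.3, 2.58], [-1.14, 4.28], [0, 2.63], [-3.12, 3.12]. Speed limits (rad/s): [2.57, 2.57, 3.01, 3.14, 3.14, 3.14].

INTERFACE

Orientations are given as a unit quaternion [w, x, y, z].
In Python, from rig import manip, cams gives the robot as it stands. The module is installed in compiled form; this text tells all that it offers.
- The arm moves only by the tool jog_arm, never from a script. Its argument "series" is a list of rows, each a list of 5 numbers: the shift along the tool's x, y, z in cm, then the turn about the tool's y in degrees, then the closure, from -1 (fully open) to 1 (shut), so that 0 is half open. In form: [[tx, ty, tz, yaw, jaw], ...]. A call has 1 to 20 rows; each row shifts and turns the commanded pose from where the row before left it, along the tool's axes as they then stand; what a row does not reach is not made up. A row lasts 1/10 s, in which the tool goes at most 50 mm and 8.59 degrees, less where a joint would pass 70% of its speed; a pose out of reach is approached as far as the arm can. A call is refused whole if a number of a shift passes 5 or a number of a turn 8.59, either way. A call with a gripper value outside its range is refused whole. The fingers move at their own pace and stop on an object; "newtons" is the grip in N (left out, the last holds). Time passes only in rows, so rows that do not move let the fingers close. It gives the time, the measured TCP pose, the force and the opening at its end, in the units of the state.
- manip.sense(): the state, without advancing time (a new reading comes with each control period).
- cams.read_camera(name): name is "side" or "top"; returns the picture (400x640x3 uint8, red, green, blue); there is no depth.
- cams.camera_model(name): a dict with "intrinsics" (3x3 intrinsics, pixels), "R" (3x3) and "t" (3): a world point X has camera coordinates R X + t. Camera axes: x right, y down, z forward; pixel columns grow to the right and rows downward; lengths in m; the calibration is good to about 2 mm. A picture is of the moment at which its call begins. camera_model takes no time and is no camera call.
- manip.sign_off(): hands the job in, once; it reports no verdict.
The state is a dict: "clock": time; "joint_pos": joint angles; "joint_vel": joint speeds; "effort": joint torques, N m; "eef_pos": TCP position; "tcp_rot": TCP orientation; "force": force on the tool from outside, world axes, zero at the start; "torque": the same for the moment, N m; "width": finger opening in m.
Only numpy, scipy, OpenCV 4.12 (cv2) and the standard library are available. Lean on these libraries where they do the work, as an engineer would, in place of code of your own. Each camera call takes 0.05 s, during which the arm holds its last target.

TASK

The sliding tray with the painted sample nail tips is stuck on its rails in front of the curing lamp. Push it by its upright tab until it breaks free and runs all the way into the lamp, against the end stop hidden under the hood, without ramming it, then let go. Leave the empty tray of the other lamp where it is.

Things in the scene. Friction and masses are not known exactly. Their poses are not given: they have to be found in the camera images.
- lamp: Curing lamp of the tray with nail tips, fixed: white hood 210 mm deep (x), 180 wide (y), 70 high, open towards the robot; grey base plate 140 mm wide with two rails, up to 14 mm high, reaching 210 mm out of the hood towards the robot. Origin on the table under the middle of the hood's front edge; x along the rails into the hood, z up
- tray (a joint): Travel (m) of the aluminium tray (180 x 120 mm, top at 21 mm) with ten nail tips (up to 47 mm high): 0 fully out, growing into the lamp, 0.140 at the hidden rigid end stop, where its tab is still 40 mm clear of the hood. Stuck: about 12 N starts it; some 55 mm from fully out it breaks free and then needs about 4 N; it stays where it is left
- tray_tab (a point): Middle of the top edge of the push face (turned away from the lamp) of the upright tab on the tray with the nail tips: a plate 40 mm wide, 10 mm thick along the rail (from this point along +x), from 15 to 90 mm above the table. x points along the rail into the lamp, z up
- spare_tray_tab (a point): Middle of the top edge of the push face (turned away from the lamp) of the upright tab on the empty tray of the other, identical lamp; it must stay where it is: a plate 40 mm wide, 10 mm thick along the rail (from this point along +x), from 15 to 90 mm above the table. x points along the rail into the lamp, z up

How it is judged:
By the outcome, as a careful person would: the job done as asked, in the order asked, and still so for the second after the job is handed in, with the robot touching nothing.
It also fails if it takes over 32 s, if anything falls off the work surface, if the arm or the gripper's body presses on something with over 40 N, if the wrist force passes 120 N, or if a joint passes its speed limit or range.

## Working session

There is one attempt and no reset: what is moved stays moved. The work goes in short steps, Python scripts to look and compute and a tool call to move; the robot and the scene stay as the last step left them, time stands still between calls to the robot, and variables do not carry over. Pictures are saved under pics/ and viewed, and the job is handed in when it is done.

Besides the shell and the picture viewer there is one more tool, called as name(argument=value, ...), one argument or row to a line, values as JSON. jog_arm: Moves the arm, as the interface text tells. Its arguments: {"type":"object","properties":{"series":{"type":"array","items":{"type":"array","items":{"type":"number"}}},"newtons":{"type":"number"}},"required":["series"]}

```bash
mkdir -p pics; python3 - <<'E'
from rig import manip, cams
import cv2
s=manip.sense()
for k,v in s.items(): print(k,v)
for n in("side","top"):
    im=cams.read_camera(n); cv2.imwrite(f"pics/{n}0.png",im[:,:,::-1]); m=cams.camera_model(n); print(n,m)
E
```

```text
clock 0.0
joint_pos [ 1.06771813e+00  1.81540574e-01  1.60801803e+00 -3.45180149e-05
  1.35380562e+00 -2.06287103e-01]
joint_vel [ 0.00131538  0.00193584 -0.0017729   0.00201668 -0.00276369  0.00072075]
effort [ 7.11029697e-04 -4.33867228e+01 -3.41846359e+01  7.03082001e-02
  3.84857878e-02 -1.09601037e-04]
eef_pos [0.16787302 0.54936695 0.23330558]
tcp_rot [-0.698744    0.69992698 -0.1047505   0.1043378 ]
force [ 0.08643178 -0.78466793 -0.11180787]
torque [-0.00904178  0.00227806  0.02251628]
width 0.08759644108543986
side {'intrinsics': array([[444.60706103,   0.        , 313.66283109],
       [  0.        , 444.60706103, 199.86495013],
       [  0.        ,   0.        ,   1.        ]]), 'R': array([[-0.9029534 , -0.42910802,  0.02326955],
       [-0.24390816,  0.4671591 , -0.84986539],
       [ 0.35381347, -0.77306448, -0.52648584]]), 't': array([0.5097697 , 0.22289809, 0.63787258])}
top {'intrinsics': array([[462.63406173,   0.        , 318.33354526],
       [  0.        , 462.63406173, 197.38661746],
       [  0.        ,   0.        ,   1.        ]]), 'R': array([[ 0.01553557, -0.99927363,  0.03479732],
       [-0.98942672, -0.0203828 , -0.14359422],
       [ 0.14419918, -0.03219858, -0.98902469]]), 't': array([-0.04317054,  0.57906377,  0.79625559])}
```

View pics/side0.png

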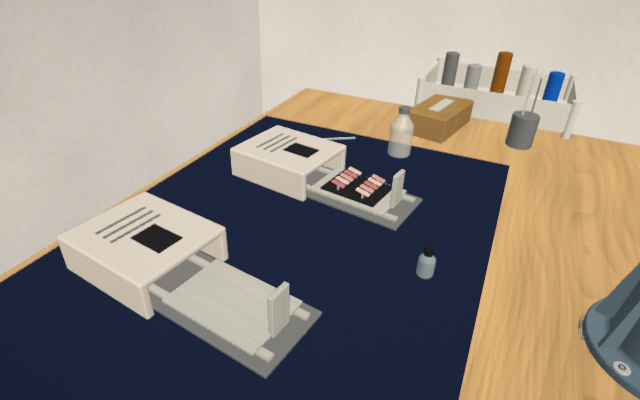

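View pics/top0.png

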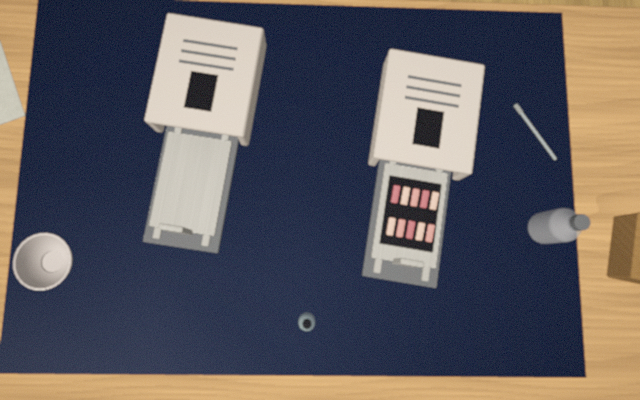

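The side view shows the tray with tips far back, its tab near (398,188). In the top view the same tray is on the right, its tab near (410,262). The spare tray's tab is at side (278,308) and top (177,228). I'll enlarge the target.

```bash
python3 - <<'E'
import cv2
s=cv2.imread("pics/side0.png"); t=cv2.imread("pics/top0.png")
cv2.imwrite("pics/s_crop.png",cv2.resize(s[150:240,300:430],None,fx=6,fy=6,interpolation=cv2.INTER_CUBIC))
cv2.imwrite("pics/t_crop.png",cv2.resize(t[160:295,355:485],None,fx=4.4,fy=4.4,interpolation=cv2.INTER_CUBIC))
E
```

```text
(no output)
```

View pics/s_crop.png

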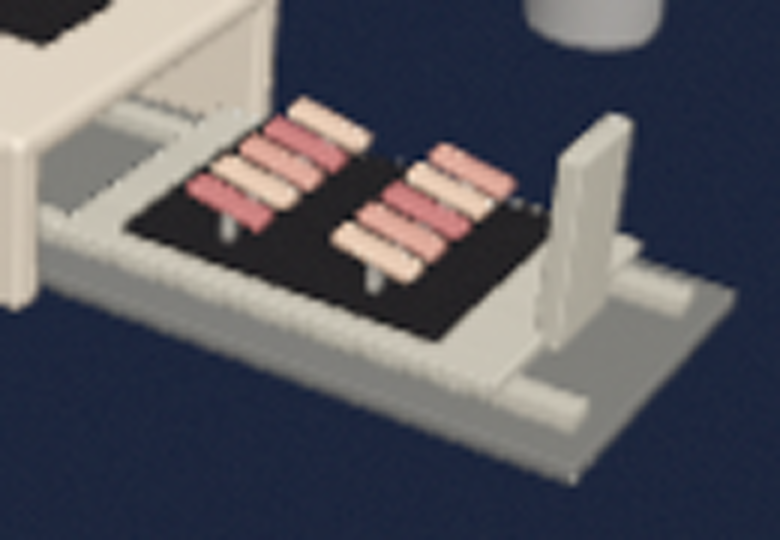

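View pics/t_crop.png

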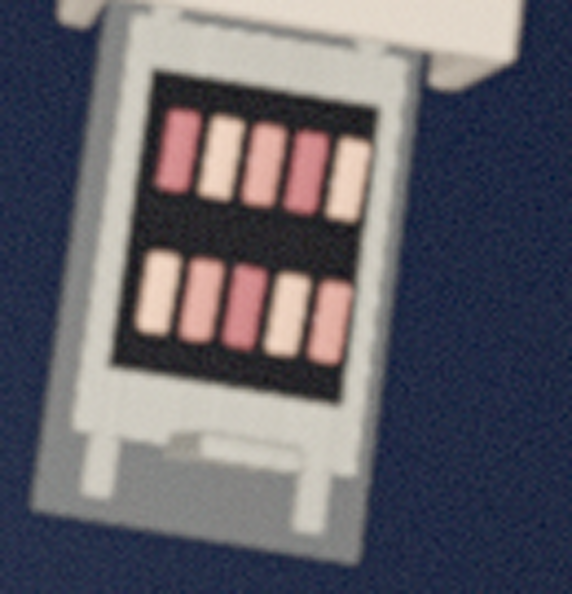

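```bash
cat > h.py <<'E'
import numpy as np, cv2
from rig import cams
M={n:cams.camera_model(n) for n in("side","top")}
def ray(n,p):
    m=M[n];d=m["R"].T@np.linalg.solve(m["intrinsics"],[p[0],p[1],1.]);return -m["R"].T@m["t"],d/np.linalg.norm(d)
def onz(n,p,z):
    c,d=ray(n,p);return c+d*(z-c[2])/d[2]
def tri(ps,pt):
    A=0;b=0;L=[ray("side",ps),ray("top",pt)]
    for c,d in L:
        P=np.eye(3)-np.outer(d,d);A=A+P;b=b+P@c
    X=np.linalg.solve(A,b);return X,[np.linalg.norm((np.eye(3)-np.outer(d,d))@(X-c))*1e3 for c,d in L]
def proj(n,X):
    m=M[n];q=m["intrinsics"]@(m["R"]@np.asarray(X)+m["t"]);return q[:2]/q[2]
S=lambda x,y:(300+x/6-.4,150+y/6-.4)
T=lambda x,y:(355+x/4.4-.4,160+y/4.4-.4)
E
python3 - <<'E'
from h import *
np.set_printoptions(precision=4,suppress=True)
print(ray("side",(0,0))[0],ray("top",(0,0))[0])
for a,b,nm in [((587,160),(200,455),'tabL'),((632,120),(300,470),'tabR'),((609,140),(250,462),'tabmid'),((572,480),(32,512),'plateL'),((735,293),(360,563),'plateR')]:
    print(nm,tri(S(*a),T(*b)))
l,r=onz("top",T(32,512),.004),onz("top",T(360,563),.004)
print(l,r,np.linalg.norm(l-r),np.degrees(np.arctan2(*(l-r)[:2])))
l,r=onz("side",S(572,480),.004),onz("side",S(735,293),.004)
print(l,r,np.linalg.norm(l-r),np.degrees(np.arctan2(*(l-r)[:2])))
# hood top edges, top view: front edge
for p in [(371,163),(470,177)]: print(onz("top",p,.07))
for a in (200,455),(300,470),(203,432),(300,450): print(onz("top",T(*a),.09))
for a in (587,160),(632,120),(560,155),(608,115): print(onz("side",S(*a),.09))
E
```

```text
[0.289  0.6077 0.5134] [ 0.4588 -0.0057  0.8722]
tabL (array([ 0.4635, -0.1706,  0.0908]), [np.float64(0.39457086589320645), np.float64(0.3945708658931251)])
tabR (array([ 0.4586, -0.2096,  0.0888]), [np.float64(0.24769902162093377), np.float64(0.2476990216208083)])
tabmid (array([ 0.4613, -0.1901,  0.0896]), [np.float64(0.2795731873836198), np.float64(0.2795731873836469)])
plateL (array([ 0.4404, -0.1172,  0.0018]), [np.float64(0.9483563322203856), np.float64(0.9483563322204783)])
plateR (array([ 0.4207, -0.2563,  0.0044]), [np.float64(0.35111005925139416), np.float64(0.3511100592514586)])
[ 0.4395 -0.1172  0.004 ] [ 0.4203 -0.2565  0.004 ] 0.1406443322192518 7.858677221707811
[ 0.4407 -0.1138  0.004 ] [ 0.4211 -0.2568  0.004 ] 0.1442708228350539 7.798786442846607
[ 0.6395 -0.1246  0.07  ]
[ 0.6181 -0.3021  0.07  ]
[ 0.4639 -0.1707  0.09  ]
[ 0.4588 -0.2092  0.09  ]
[ 0.4727 -0.1719  0.09  ]
[ 0.4664 -0.2093  0.09  ]
[ 0.4635 -0.1723  0.09  ]
[ 0.4579 -0.2073  0.09  ]
[ 0.4726 -0.1714  0.09  ]
[ 0.4663 -0.207   0.09  ]
```

```bash
cat >> h.py <<'E'
from scipy.spatial.transform import Rotation as Ro
from rig import manip
def st(tgt=None):
    s=manip.sense();q=s["tcp_rot"];R=Ro.from_quat([q[1],q[2],q[3],q[0]]).as_matrix()
    np.set_printoptions(precision=4,suppress=True)
    print("t",s["clock"],"p",s["eef_pos"],"F",s["force"],"w",s["width"]);print(R)
    u=np.array([np.cos(np.radians(-7.7)),np.sin(np.radians(-7.7)),0])
    print("along",(s["eef_pos"]-[.4612,-.1901,.09])@u,"lat",(s["eef_pos"]-[.4612,-.1901,.09])@[-u[1],u[0],0])
    if tgt is not None: print("tool cm",R.T@(np.array(tgt)-s["eef_pos"])*100)
    return R
E
python3 - <<'E'
from h import *
st((.38,.2,.233));st((.4,-.182,.233))
E
```

```text
t 0.1 p [0.1679 0.5494 0.2334] F [ 0.1804 -0.259  -0.4604] w 0.08804200669621143
[[ 0.9563 -0.0007  0.2924]
 [-0.2924 -0.0014  0.9563]
 [-0.0003 -1.     -0.0015]]
along -0.3897350399709923 lat 0.6935809908071435
tool cm [ 30.5001   0.0739 -27.2156]
t 0.1 p [0.1679 0.5494 0.2334] F [ 0.1804 -0.259  -0.4604] w 0.08804200669621143
[[ 0.9563 -0.0007  0.2924]
 [-0.2924 -0.0014  0.9563]
 [-0.0003 -1.     -0.0015]]
along -0.3897350399709923 lat 0.6935809908071435
tool cm [ 43.5826   0.1245 -63.1612]
```

jog_arm(
  series=[
    [2.5,0,-2.2,0,1],
    [2.5,0,-2.2,0,1],
    [2.5,0,-2.2,0,1],
    [2.5,0,-2.2,0,1],
    [2.5,0,-2.2,0,1],
    [2.5,0,-2.2,0,1],
    [2.5,0,-2.2,0,1],
    [2.5,0,-2.2,0,1],
    [2.5,0,-2.2,0,1],
    [2.5,0,-2.2,0,1],
    [2.5,0,-2.2,0,1],
    [2.5,0,-2.2,0,1],
  ],
  newtons=20,
)

```text
clock: 1.3
eef_pos: [0.3781, 0.2084, 0.234]
tcp_rot: [-0.699, 0.699, -0.105, 0.104]
force: [1.0, -0.3, -0.2]
width: 0.0006
```

jog_arm(
  series=[
    [1.1,0,-3,0,1],
    [1.1,0,-3,0,1],
    [1.1,0,-3,0,1],
    [1.1,0,-3,0,1],
    [1.1,0,-3,0,1],
    [1.1,0,-3,0,1],
    [1.1,0,-3,0,1],
    [1.1,0,-3,0,1],
    [1.1,0,-3,0,1],
    [1.1,0,-3,0,1],
    [1.1,0,-3,0,1],
    [0,0,0,-4.7,1],
    [0,0,0,-4.6,1],
    [0,0,0,0,1],
    [0,0,0,0,1],
  ],
)

```text
clock: 2.8
eef_pos: [0.3969, -0.1411, 0.234]
tcp_rot: [0.706, -0.705, 0.048, -0.048]
force: [-0.1, 0.1, -0.1]
width: 0.0003
```

```bash
python3 - <<'E'
from h import *
u=np.array([np.cos(np.radians(-7.7)),np.sin(np.radians(-7.7)),0])
st(np.array([.4612,-.1901,.072])-.05*u)
E
```

```text
t 2.8 p [ 0.3969 -0.1411  0.234 ] F [-0.1005  0.1352 -0.1244] w 0.00034213888444964056
[[ 0.9907 -0.0003  0.1361]
 [-0.1361  0.0003  0.9907]
 [-0.0004 -1.      0.0002]]
along -0.07030717497612966 lat 0.039929999050648965
tool cm [ 2.0453 16.1993 -3.9922]
```

jog_arm(
  series=[
    [0.5,0,-2,0,1],
    [0.5,0,-2,0,1],
    [0,2.5,0,0,1],
    [0,3,0,0,1],
    [0,3,0,0,1],
    [0,3,0,0,1],
    [0,2.5,0,0,1],
    [0,1.5,0,0,1],
    [0,0.7,0,0,1],
    [0,0,0,0,1],
  ],
)

```text
clock: 3.8
eef_pos: [0.4012, -0.1817, 0.0716]
tcp_rot: [0.706, -0.705, 0.048, -0.047]
force: [-0.1, 0.1, 0.6]
width: 0.0007
```

```bash
python3 - <<'E'
from h import *
st()
for n in("side","top"): cv2.imwrite(f"pics/{n}1.png",cams.read_camera(n)[:,:,::-1])
a=cv2.imread("pics/side1.png")[120:250,280:460]; b=cv2.imread("pics/top1.png")[130:330,320:500]
cv2.imwrite("pics/c1.png",np.hstack([cv2.resize(a,None,fx=2.2,fy=2.2),cv2.resize(b,None,fx=1.43,fy=1.43)]))
E
```

```text
t 3.8 p [ 0.4012 -0.1817  0.0716] F [-0.0911  0.1002  0.5717] w 0.0007146793906242794
[[ 0.9909 -0.0014  0.1346]
 [-0.1346  0.0011  0.9909]
 [-0.0015 -1.      0.001 ]]
along -0.06063378764485575 lat 0.00032458372769480354
```

View pics/c1.png

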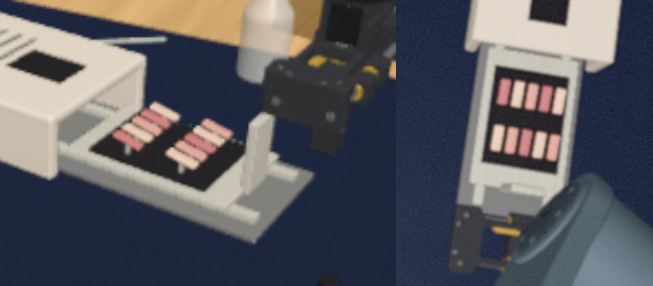

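The closed fingers stand centred behind the tab (crop 325,130 against the tab at 258,150), and the tray has not moved. Now I'll approach slowly.

jog_arm(
  series=[
    [1,0,0,0,1],
    [1,0,0,0,1],
    [1,0,0,0,1],
    [0.7,0,0,0,1],
    [0.4,0,0,0,1],
    [0.3,0,0,0,1],
    [0.2,0,0,0,1],
    [0.2,0,0,0,1],
    [0.2,0,0,0,1],
    [0.2,0,0,0,1],
  ],
)

```text
clock: 4.9
eef_pos: [0.4511, -0.1889, 0.072]
tcp_rot: [0.706, -0.705, 0.049, -0.046]
force: [-9.2, -0.4, 7.0]
width: 0.0003
```

jog_arm(
  series=[
    [0.2,0,0,0,1],
    [0.2,0,0,0,1],
    [0.2,0,0,0,1],
  ],
)

```text
clock: 5.2
eef_pos: [0.4569, -0.1897, 0.072]
tcp_rot: [0.706, -0.705, 0.049, -0.046]
force: [-9.2, 0.3, 6.8]
width: 0.0004
```

jog_arm(
  series=[
    [0.2,0,0,0,1],
    [0.2,0,0,0,1],
    [0.2,0,0,0,1],
  ],
)

```text
clock: 5.5
eef_pos: [0.4628, -0.1906, 0.072]
tcp_rot: [0.706, -0.705, 0.049, -0.046]
force: [-9.2, -0.9, 6.8]
width: 0.0003
```

jog_arm(
  series=[
    [0.3,0,0,0,1],
    [0.3,0,0,0,1],
    [0.3,0,0,0,1],
    [0.3,0,0,0,1],
    [0.3,0,0,0,1],
    [0.3,0,0,0,1],
    [0.2,0,0,0,1],
    [0.2,0,0,0,1],
  ],
)

```text
clock: 6.3
eef_pos: [0.4846, -0.1939, 0.072]
tcp_rot: [0.706, -0.705, 0.049, -0.046]
force: [-9.9, -1.4, 6.6]
width: 0.0005
```

jog_arm(
  series=[
    [0.2,0,0,0,1],
    [0.2,0,0,0,1],
    [0.2,0,0,0,1],
    [0.2,0,0,0,1],
    [0.2,0,0,0,1],
    [0.2,0,0,0,1],
  ],
)

```text
clock: 6.9
eef_pos: [0.4976, -0.1958, 0.072]
tcp_rot: [-0.705, 0.706, -0.048, 0.047]
force: [-4.5, -2.3, 1.3]
width: 0.0005
```

jog_arm(
  series=[
    [0.2,0,0,0,1],
    [0.2,0,0,0,1],
    [0.2,0,0,0,1],
    [0.2,0,0,0,1],
    [0.2,0,0,0,1],
    [0.2,0,0,0,1],
  ],
)

```text
clock: 7.5
eef_pos: [0.5095, -0.1974, 0.0719]
tcp_rot: [-0.705, 0.706, -0.048, 0.047]
force: [-4.9, -1.5, 1.4]
width: 0.0006
```

```bash
python3 - <<'E'
from h import *
st()
E
```

```text
t 7.5 p [ 0.5095 -0.1974  0.0719] F [-4.8673 -1.4786  1.3979] w 0.0005707788411456182
[[ 0.9909 -0.0024  0.1343]
 [-0.1343 -0.0003  0.9909]
 [-0.0023 -1.     -0.0006]]
along 0.0488016706719068 lat -0.0007993762617559737
```

It has broken free; the force fell from about 10 N to about 5 N. About 65 mm remains.

jog_arm(
  series=[
    [0.3,0,0,0,1],
    [0.3,0,0,0,1],
    [0.3,0,0,0,1],
    [0.3,0,0,0,1],
    [0.3,0,0,0,1],
    [0.3,0,0,0,1],
    [0.3,0,0,0,1],
    [0.3,0,0,0,1],
    [0.3,0,0,0,1],
    [0.3,0,0,0,1],
    [0.3,0,0,0,1],
    [0.3,0,0,0,1],
    [0.3,0,0,0,1],
    [0.3,0,0,0,1],
    [0.2,0,0,0,1],
    [0.2,0,0,0,1],
  ],
)

```text
clock: 9.1
eef_pos: [0.555, -0.2037, 0.0718]
tcp_rot: [-0.705, 0.706, -0.049, 0.047]
force: [-4.6, -2.2, 1.0]
width: 0.0001
```

```bash
python3 - <<'E'
from h import *
st()
for n in("side","top"): cv2.imwrite(f"pics/{n}2.png",cams.read_camera(n)[:,:,::-1])
a=cv2.imread("pics/side2.png")[120:250,280:460]; b=cv2.imread("pics/top2.png")[130:330,320:500]
cv2.imwrite("pics/c2.png",np.hstack([cv2.resize(a,None,fx=2.2,fy=2.2),cv2.resize(b,None,fx=1.43,fy=1.43)]))
E
```

```text
t 9.1 p [ 0.555  -0.2037  0.0718] F [-4.5613 -2.2497  0.9682] w 0.00012992008359041693
[[ 0.9909 -0.0027  0.1344]
 [-0.1344 -0.0002  0.9909]
 [-0.0026 -1.     -0.0006]]
along 0.09472726224841828 lat -0.0008825685560253527
```

View pics/c2.png

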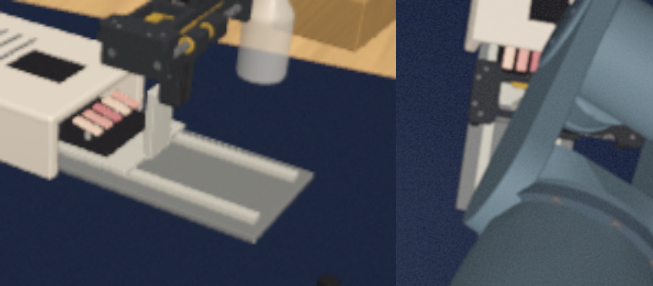

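The tray is sliding in with the fingers on the tab, and the gripper clears the hood. Now I'll creep to the stop.

jog_arm(
  series=[
    [0.2,0,0,0,1],
    [0.2,0,0,0,1],
    [0.2,0,0,0,1],
    [0.2,0,0,0,1],
    [0.1,0,0,0,1],
    [0.1,0,0,0,1],
  ],
)

```text
clock: 9.8
eef_pos: [0.5653, -0.2047, 0.0718]
tcp_rot: [-0.705, 0.706, -0.048, 0.047]
force: [-4.2, -2.4, -0.6]
width: 0.0003
```

jog_arm(
  series=[
    [0.1,0,0,0,1],
    [0.1,0,0,0,1],
    [0.1,0,0,0,1],
    [0.1,0,0,0,1],
  ],
)

```text
clock: 10.2
eef_pos: [0.5692, -0.2052, 0.0718]
tcp_rot: [-0.705, 0.706, -0.048, 0.047]
force: [-4.1, -3.5, -0.3]
width: 0.0003
```

jog_arm(
  series=[
    [0.1,0,0,0,1],
    [0.1,0,0,0,1],
    [0.1,0,0,0,1],
  ],
)

```text
clock: 10.5
eef_pos: [0.5722, -0.2056, 0.0718]
tcp_rot: [-0.706, 0.706, -0.048, 0.047]
force: [-5.2, -3.5, 0.0]
width: 0.0002
```

jog_arm(
  series=[
    [0.1,0,0,0,1],
    [0.1,0,0,0,1],
  ],
)

```text
clock: 10.7
eef_pos: [0.5742, -0.2059, 0.0718]
tcp_rot: [-0.705, 0.706, -0.048, 0.047]
force: [-5.0, -2.9, 0.4]
width: 0.0002
```

jog_arm(
  series=[
    [0.1,0,0,0,1],
    [0.1,0,0,0,1],
  ],
)

```text
clock: 10.9
eef_pos: [0.5761, -0.2062, 0.0718]
tcp_rot: [-0.705, 0.706, -0.048, 0.047]
force: [-4.5, -2.9, -0.2]
width: 0.0002
```

jog_arm(
  series=[
    [0.1,0,0,0,1],
    [0.1,0,0,0,1],
  ],
)

```text
clock: 11.1
eef_pos: [0.5769, -0.2063, 0.0717]
tcp_rot: [0.706, -0.705, 0.049, -0.046]
force: [-11.8, -1.5, 5.4]
width: 0.0002
```

jog_arm(
  series=[
    [0,0,0,0,1],
  ],
)

```text
clock: 11.2
eef_pos: [0.5769, -0.2063, 0.0717]
tcp_rot: [0.706, -0.705, 0.049, -0.046]
force: [-9.6, -2.6, 4.4]
width: 0.0003
```

jog_arm(
  series=[
    [0.05,0,0,0,1],
  ],
)

```text
clock: 11.3
eef_pos: [0.5769, -0.2062, 0.0717]
tcp_rot: [0.706, -0.705, 0.05, -0.046]
force: [-13.1, -1.7, 5.8]
width: 0.0004
```

The TCP no longer moves while the force rises, well above the 4–5 N sliding force: that is the end stop. Backing off.

jog_arm(
  series=[
    [-0.2,0,0,0,1],
    [-0.5,0,0,0,1],
    [-1,0,0,0,1],
    [-2,0,0,0,1],
    [-2,0,0,0,1],
    [-1,0,0,0,1],
    [0,-2,0,0,1],
    [0,-3,0,0,1],
    [0,-3,0,0,1],
    [0,-3,0,0,1],
    [0,-2,0,0,1],
    [-3,0,0,0,1],
    [-4,0,0,0,1],
    [-4,0,0,0,1],
    [-3,0,0,0,1],
    [0,0,0,0,1],
  ],
)

```text
clock: 12.9
eef_pos: [0.3719, -0.1776, 0.202]
tcp_rot: [0.706, -0.705, 0.048, -0.048]
force: [0.7, 0.4, 0.8]
width: 0.0008
```

```bash
python3 - <<'E'
from h import *
st()
for n in("side","top"): cv2.imwrite(f"pics/{n}3.png",cams.read_camera(n)[:,:,::-1])
a=cv2.imread("pics/side3.png"); b=cv2.imread("pics/top3.png")
cv2.imwrite("pics/c3.png",np.vstack([np.hstack([cv2.resize(a[120:240,260:430],(400,282)),cv2.resize(b[130:270,350:490],(282,282))]),np.hstack([cv2.resize(a,(341,213)),cv2.resize(b,(341,213))])]))
E
```

```text
t 12.9 p [ 0.3719 -0.1776  0.202 ] F [0.7242 0.4224 0.7728] w 0.0007940633059234058
[[ 0.9908 -0.0002  0.1352]
 [-0.1352  0.0001  0.9908]
 [-0.0002 -1.      0.0001]]
along -0.09014933320080312 lat 0.0004651275811418422
```

View pics/c3.png

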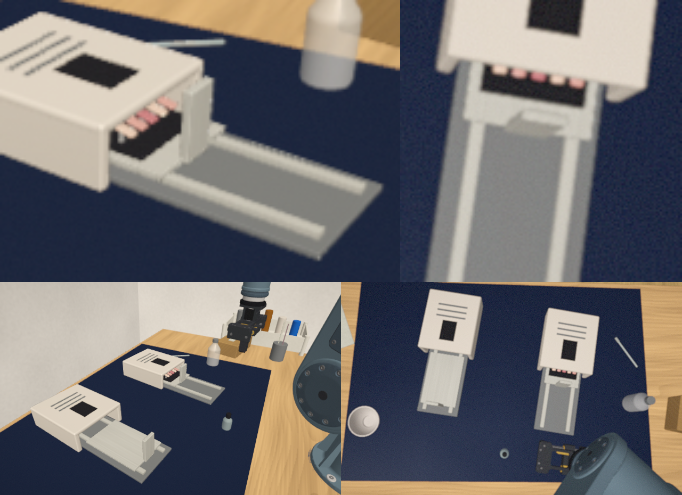

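The tray is in, the spare tray is where it was, and the arm is clear. I'll measure the tab's final position from both views.

```bash
python3 - <<'E'
import cv2,numpy as np
a=cv2.imread("pics/side3.png"); b=cv2.imread("pics/top3.png")
cv2.imwrite("pics/c4.png",np.hstack([cv2.resize(a[145:195,330:370],None,fx=10,fy=10,interpolation=2),cv2.resize(b[165:215,385:425],None,fx=10,fy=10,interpolation=2)]))
s=cv2.absdiff(cv2.imread("pics/side0.png"),a)[180:390,20:330]; print("spare side diff",np.percentile(s,99.9),s.max())
s=cv2.absdiff(cv2.imread("pics/top0.png"),b)[10:260,130:280]; print("spare top diff",np.percentile(s,99.9),s.max())
E
```

```text
spare side diff 146.0 169
spare top diff 21.0 37
```

View pics/c4.png

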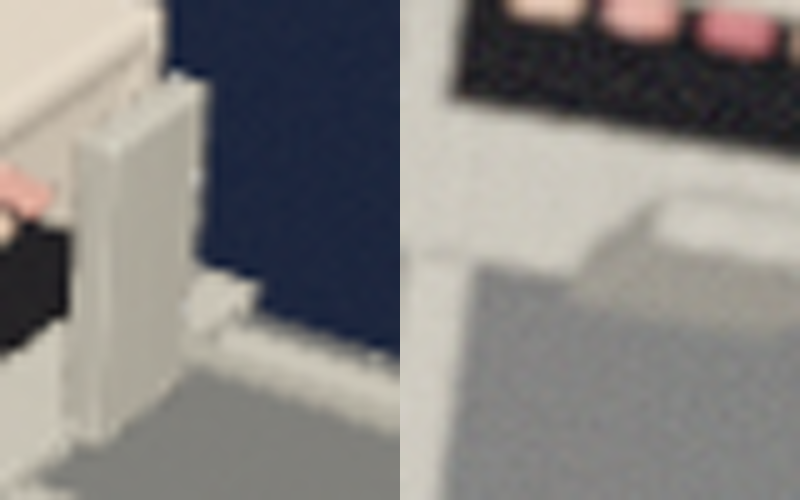

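```bash
python3 - <<'E'
from h import *
np.set_printoptions(precision=4,suppress=True)
a=onz("side",(340.8,160.1),.09);b=onz("side",(350.1,153.4),.09);m=(a+b)/2
t=onz("top",(385+65-40-.4+0,165+23.5-.4),.09) if 0 else onz("top",(385+25,165+23.6),.09)
print(a,b,m,t)
u=np.array([np.cos(np.radians(-7.7)),np.sin(np.radians(-7.7)),0]);o=np.array([.4612,-.1901,.09])
print("moved",(m-o)@u,(onz("top",(385+25,165+23.6),.09)-onz("top",T(200,455),.09))@u)
s=cv2.absdiff(cv2.imread("pics/side0.png"),cv2.imread("pics/side3.png"))[220:390,20:330]; print(np.percentile(s,99.9),s.max())
E
```

```text
[ 0.5912 -0.1853  0.09  ] [ 0.5856 -0.225   0.09  ] [ 0.5884 -0.2051  0.09  ] [ 0.5914 -0.1892  0.09  ]
moved 0.12806953098663548 0.12881840548004722
6.0 8
```

```bash
python3 -c "
from rig import manip
print(manip.sense()['clock'],manip.sign_off())"
```

```text
the job is handed in; nothing more can be done
13.0 None
```

The tray with the nail tips is fully in its lamp against the end stop. I handed the job in at 13.0 s with the arm backed off and clear of everything.

- **Push:** I pushed the middle of the tab with closed fingers. The force was about 9–10 N while stuck and 4–5 N once it broke free. I covered the last 12 mm at about 10 mm/s.
- **End stop:** The tool stopped moving while the x force rose to about 13 N (wrist total about 14 N), so it was not rammed.
- **Final position:** Both cameras put the tab 128–129 mm from where it started. I had expected about 129 mm, counting the tray as about 11 mm in at the start.
- **Spare tray:** Before and after pictures show no change. One comparison did show a large difference, but its image area probably took in part of the moved tray; a narrower one was clean.

No check failed. The one mismatch was the hood's front edge: measured directly it sat about 10 mm nearer the robot than the base plate's length implied, so I went by the force to find the stop.

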